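Key the core chuck onto the paper winder's spindle

ROBOT

A 6-joint arm with a two-finger parallel gripper is mounted at the origin on the work surface. World frame = base frame: x ahead of the robot, y to its left, z up, the work surface at z = 0. Lengths are in mm, angles in rad, forces in N, time in s.
With the tool pointing down it reaches from about 275 to 750 mm from the base axis. Payload 10.2 kg.
Tool frame: the origin (TCP) lies between the finger pads; the fingertips stand 11 mm ahead of it and the grasp point (between the pads) lies 8 mm behind it; z points along the fingers, y is the line along which they close (so a half turn about z gives the same grasp; the last joint's range is limited). The gripper opens to 85 mm and grips with 20 to 120 N. Pads are 22 mm wide; open, the fingers measure 114 mm over their backs; the gripper's body (76 mm by 85 mm) begins 54 mm behind the grasp point. The pads swing forward as they close: fully open they stand 13 mm farther back than shut.
Start: joints at [-1.556, 0.313, 1.498, -0, 1.331, -0.223], TCP at [123.658, -510.235, 242.294] pointing down, gripper open.
Joint ranges: [-2.94, 2.94], [-0.97, 2.17], [0.19, 2.56], [-1.23, 4.37], [0.02, 3.11], [-2.88, 2.88]. Speed limits (rad/s): [2.39, 2.39, 3.01, 3.14, 3.14, 3.14].

INTERFACE

Orientations are given as a unit quaternion [w, x, y, z].
In Python, from rig import sense, eyes, finish_job gives the robot as it stands.
- The arm moves only by the shell command python3 -m jog 'ROWS' [FORCE]. ROWS is JSON, a list of rows, each a list of 7 numbers: the shift along the tool's x, y, z in m, then the turn, a rotation vector about the tool's x, y, z in rad, then the finger opening in m, from 0 to 0.0854. In form: [[dx, dy, dz, rx, ry, rz, gripper], ...]. A call has 1 to 5 rows; each row shifts and turns the commanded pose from where the row before left it, along the tool's axes as they then stand; what a row does not reach is not made up. A row lasts 1/10 s, in which the tool goes at most 50 mm and 8.59 degrees, less where a joint would pass 70% of its speed; a pose out of reach is approached as far as the arm can. A call is refused whole if a number of a shift passes 0.05 or a number of a turn 0.15, either way. A call with a gripper value outside its range is refused whole. The fingers move at their own pace and stop on an object; FORCE is the grip in N (left out, the last holds). Time passes only in rows, so rows that do not move let the fingers close. It gives the time, the measured TCP pose, the force, the opening and the grip force at its end, in the units of the state.
- sense(): the state, without advancing time (a new reading comes with each control period).
- eyes.capture(name): name is "scene" or "top" or "wrist"; returns the picture (480x640x3 uint8, red, green, blue); there is no depth.
- eyes.calibration(name): a dict with "fx", "fy", "cx", "cy" (pixels), "dist" ([k1, k2, p1, p2, k3] as OpenCV has them; the pictures are not rectified), "cam_to_world" (4x4, takes a point from camera to world coordinates); the wrist camera has in their place "mount" (4x4, takes a point from camera to tool coordinates, whose origin is the TCP and whose axes are the flange's). Camera axes: x right, y down, z forward; pixel columns grow to the right and rows downward; lengths in mm; the calibration is good to about 2 mm. A picture is of the moment at which its call begins: read the wrist's pose just before it. calibration takes no time and is no camera call.
- finish_job(): hands the job in; it is judged then, once.
The state is a dict: "time_s": time; "joints": joint angles; "dq": joint speeds; "tau": joint torques, N m; "eef_pos": TCP position; "ee_rot": TCP orientation; "force": force on the tool from outside, world axes, zero at the start; "wrist_torque": the same for the moment, N m; "grip_width": opening from 0.0 (shut) to 1.0 (fully open); "grip_force": force on a finger pad.
Only numpy, scipy, OpenCV 4.12 (cv2) and the standard library are available. Lean on these libraries where they do the work, as an engineer would, in place of code of your own. Each camera call takes 0.05 s, during which the arm holds its last target. There are 200 camera calls.

TASK

Pick the aluminium core chuck whose bore has two keyways, turn it until the keyways line up with the wings of the paper winder's upright spindle, and slide it down until it sits fully home on the platter, then let go. Leave the other two chucks, with the plain round and the square bore, where they are.

Things in the scene. Friction and masses are not known exactly. Their poses are not given: they have to be found in the camera images.
- chuck_center (a point): Keyed core chuck, aluminium, upright, 64 mm high, 0.2-0.35 kg: round flange 80 mm wide, 6 mm thick at the bottom; above it a rectangular boss 64 mm along x, 46 mm along y (grip across y from above). Open bore right through: 26 mm middle and two keyways 16 mm wide, 44 mm end to end along x. Origin on its axis half-way up, 32 mm above its underside; z up. Half turn alike.
- spindle_seat (a point): Point on the winder's fixed spindle axis at the top of its 100 mm platter, 53 mm above the bench; the chuck's underside rests here. z up. Shaft 20 mm thick, two wings 8 mm thick, 36 mm tip to tip along x, 40 mm tall, tapered end at 52 mm. Chuck fits with its x along this x, either way round, 3 to 4 mm play. Grey housing 150 x 150 x 45 mm, sides along x and y, black panel on -x side.
- round_center (a point): Chuck to be left alone: same flange, height and aluminium, but a round boss 50 mm in diameter with a plain round 30 mm bore; does not fit over the wings. Origin on its axis half-way up, 32 mm above its underside; z up.
- square_center (a point): Chuck to be left alone: same flange, height and aluminium, but a square 50 mm boss with a plain square 28 mm bore; does not fit over the wings. Origin on its axis half-way up, 32 mm above its underside; z up.
Things that resemble listed ones, but are neither listed nor needed, are in the scene too. Leave any green or pink look-alike of the part that bears chuck_center alone.

How it is judged:
By the outcome, as a careful person would: the job done as asked, in the order asked, and still so for the second after the job is handed in, with the robot touching nothing.
It also fails if it takes over 40 s, if anything falls off the work surface, if the arm or the gripper's body presses on something with over 40 N, if the wrist force passes 120 N, or if a joint passes its speed limit or range.

## Working session

There is one attempt and no reset: what is moved stays moved. The work goes in short steps, Python scripts to look and compute and a shell command to move; the robot and the scene stay as the last step left them, time stands still between calls to the robot, and variables do not carry over. Pictures are saved under pics/ and viewed, at most 10 in all, crops included, and the job is handed in when it is done.

```bash
mkdir -p pics; cat > h.py <<'E'
import numpy as np, cv2
from rig import sense, eyes
from scipy.spatial.transform import Rotation as R
def tool():
    s=sense(); w,x,y,z=s["ee_rot"]; T=np.eye(4); T[:3,:3]=R.from_quat([x,y,z,w]).as_matrix(); T[:3,3]=s["eef_pos"]; return T
def cam(n,T=None):
    c=eyes.calibration(n); K=np.array([[c["fx"],0,c["cx"]],[0,c["fy"],c["cy"]],[0,0,1.]])
    M=np.array(c["cam_to_world"]) if n!="wrist" else T@np.array(c["mount"])
    return K,np.array(c["dist"],float),M
def px2w(n,uv,z,T=None):
    K,d,M=cam(n,T); p=cv2.undistortPoints(np.array(uv,float).reshape(-1,1,2),K,d)[:,0]
    r=np.c_[p,np.ones(len(p))]@M[:3,:3].T; o=M[:3,3]; return o+r*((np.array(z)-o[2])/r[:,2])[:,None]
def w2px(n,P,T=None):
    K,d,M=cam(n,T); I=np.linalg.inv(M); return cv2.projectPoints(np.array(P,float).reshape(-1,3),cv2.Rodrigues(I[:3,:3])[0],I[:3,3],K,d)[0][:,0]
def save(img,f,crop=None,s=1):
    if crop: a,b,c,d=crop; img=img[b:d,a:c]
    cv2.imwrite("pics/"+f,cv2.resize(img[...,::-1],None,fx=s,fy=s,interpolation=cv2.INTER_CUBIC))
E
python3 - <<'E'
from h import *
for n in("top","scene"):
    i=eyes.capture(n); np.save(n,i); save(i,n+".png")
    print(n,cam(n)[2].round(3).tolist())
print(tool().round(3).tolist(), sense()["time_s"])
E
```

```text
top [[0.008, -0.994, 0.105, 531.053], [-1.0, -0.008, -0.004, 38.098], [0.005, -0.105, -0.994, 981.749], [0.0, 0.0, 0.0, 1.0]]
scene [[-0.865, 0.391, -0.314, 944.966], [0.501, 0.654, -0.566, 628.101], [-0.015, -0.647, -0.762, 858.465], [0.0, 0.0, 0.0, 1.0]]
[[0.972, 0.236, 0.0, 123.656], [0.236, -0.972, 0.001, -510.007], [0.0, -0.001, -1.0, 241.8], [0.0, 0.0, 0.0, 1.0]] 0.1
```

View pics/top.png

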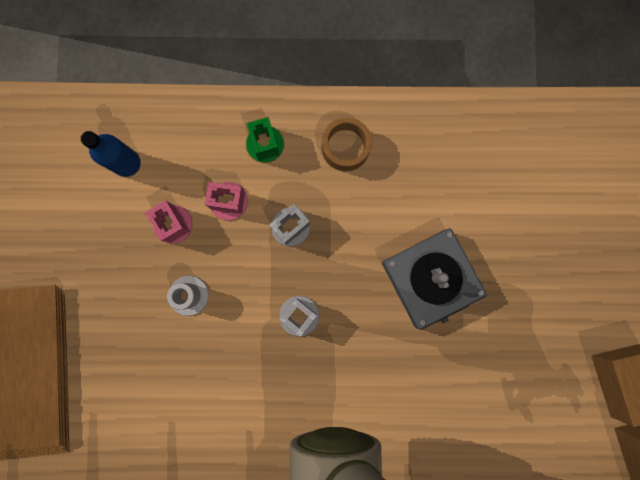

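View pics/scene.png

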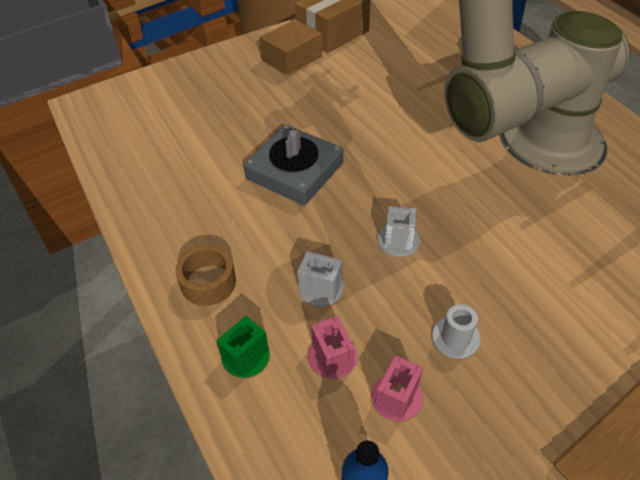

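Candidates in the top picture are aluminium (291,224), (299,316) with a square bore and (188,296) with a round bore, plus pink (226,199) and (169,222), and green (264,139). By its cross-shaped bore and rectangular boss I choose (291,224). The spindle is at (438,277). I'll check both in one close crop.

```bash
python3 - <<'E'
from h import *
i=np.load("top.npy")
a=cv2.resize(i[185:260,250:330],None,fx=5,fy=5,interpolation=cv2.INTER_CUBIC)
b=cv2.resize(i[222:334,378:492],None,fx=3.5,fy=3.5,interpolation=cv2.INTER_CUBIC)
c=np.zeros((400,800,3),np.uint8); c[:375,:400]=a; c[:392,400:799]=b
save(c,"crop1.png")
E
```

```text
(no output)
```

View pics/crop1.png

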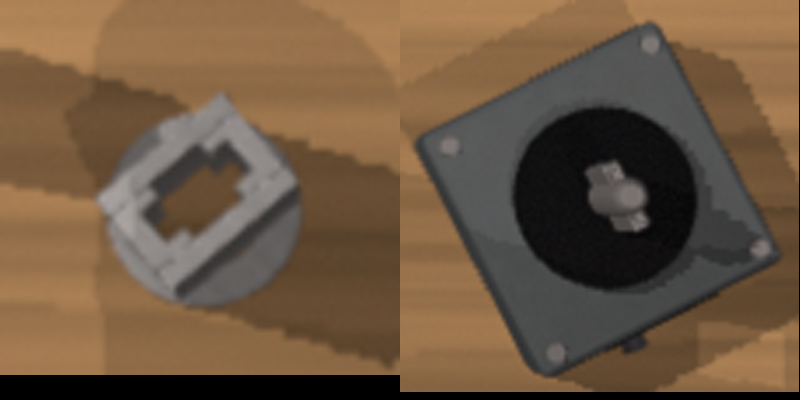

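The left half shows the keyed aluminium chuck: a rectangular boss with a cross-shaped bore, so the choice is right. The right half shows the housing corners, the platter circle at about (605,198) in the crop and the wings.

```bash
python3 - <<'E'
from h import *
c=np.array([(220,95),(298,183),(180,290),(100,200)])/5+[250,185]
P=px2w("top",c,64)[:,:2]; print("boss",P.round(1).tolist(),P.mean(0).round(1),[np.linalg.norm(P[i]-P[(i+1)%4]).round(1) for i in range(4)])
e=P[0]-P[3]+P[1]-P[2]; print("x yaw",np.degrees(np.arctan2(e[1],e[0])))
print("flange",px2w("top",[[250+203/5,185+205/5]],6).round(1))
h=(np.array([(650,22),(778,258),(540,375),(417,140)])-[400,0])/3.5+[378,222]
P=px2w("top",h,45)[:,:2]; print("house",P.mean(0).round(1),[np.linalg.norm(P[i]-P[(i+1)%4]).round(1) for i in range(4)])
e=P[0]-P[1]+P[3]-P[2]; print("x yaw",np.degrees(np.arctan2(e[1],e[0])), )
print("platter",px2w("top",[[378+205/3.5,222+198.5/3.5]],53).round(1))
T=tool();print(np.degrees(np.arctan2(T[1,0],T[0,0])))
E
```

```text
boss [[684.1, 77.2], [650.2, 46.8], [608.6, 91.5], [643.0, 122.6]] [646.5  84.5] [np.float64(45.5), np.float64(61.0), np.float64(46.4), np.float64(61.3)]
x yaw -47.46874295922609
flange [[648.4  86.    6. ]]
house [ 543.9 -194.3] [np.float64(146.2), np.float64(146.4), np.float64(143.6), np.float64(146.5)]
x yaw 27.33372289382158
platter [[ 543.3 -197.3   53. ]]
13.62283372026299
```

```bash
A='[[0.0382,-0.0268,0,0,0,0,0.0854],'; 
python3 -m jog '[[0.02,-0.014,0,0,0,0,0.0854],[0.0382,-0.0268,0,0,0,0,0.0854],[0.0382,-0.0268,0,0,0,0,0.0854],[0.0382,-0.0268,0,0,0,0,0.0854],[0.0382,-0.0268,0,0,0,0,0.0854]]'
python3 -m jog '[[0.0382,-0.0268,0,0,0,0,0.0854],[0.0382,-0.0268,0,0,0,0,0.0854],[0.0382,-0.0268,0,0,0,0,0.0854],[0.0382,-0.0268,0,0,0,0,0.0854],[0.0382,-0.0268,0,0,0,0,0.0854]]'
python3 -m jog '[[0.0382,-0.0268,0,0,0,0,0.0854],[0.0382,-0.0268,0,0,0,0,0.0854],[0.0382,-0.0268,0,0,0,0,0.0854],[0.0382,-0.0268,0,0,0,0,0.0854],[0.0382,-0.0268,0,0,0,0,0.0854]]'
python3 -m jog '[[0.0382,-0.0268,0,0,0,0,0.0854],[0.0382,-0.0268,0,0,0,0,0.0854],[0.018,-0.0128,0,0,0,0.1333,0.0854],[0,0,0,0,0,0.1333,0.0854],[0,0,0,0,0,0.1333,0.0854]]'
python3 -m jog '[[0,0,0,0,0,0.1333,0.0854],[0,0,0,0,0,0.1333,0.0854],[0,0,0,0,0,0.1333,0.0854],[0,0,0,0,0,0.1333,0.0854],[0,0,0,0,0,0.1333,0.0854]]'
python3 -m jog '[[0,0,0,0,0,0,0.0854],[0,0,0,0,0,0,0.0854]]'
python3 - <<'E'
from h import *
T=tool();i=eyes.capture("wrist");np.save("w1",i);np.save("T1",T);save(i,"w1.png")
print(T.round(3).tolist(),sense()["joints"]);print(w2px("wrist",[[646.5,84.5,64],[648,86,6]],T))
print(np.degrees(np.arctan2(T[1,0],T[0,0])))
E
```

```text
time_s: 0.6
eef_pos: [263.8, -350.1, 242.1]
ee_rot: [-0.0, 0.993, 0.118, -0.0]
force: [1.1, -0.7, 0.2]
grip_width: 1.001
grip_force: 0.0
time_s: 1.1
eef_pos: [418.0, -174.7, 242.2]
ee_rot: [-0.0, 0.993, 0.119, -0.0]
force: [0.6, -0.9, -0.9]
grip_width: 1.002
grip_force: 0.0
time_s: 1.6
eef_pos: [572.1, 0.5, 242.0]
ee_rot: [-0.0, 0.993, 0.119, -0.0]
force: [0.4, -0.4, 0.7]
grip_width: 0.999
grip_force: 0.0
time_s: 2.1
eef_pos: [647.3, 86.3, 241.2]
ee_rot: [0.0, 0.997, -0.083, -0.001]
force: [0.3, -0.6, 0.2]
grip_width: 1.001
grip_force: 0.0
time_s: 2.6
eef_pos: [647.1, 85.5, 241.8]
ee_rot: [0.0, 0.914, -0.405, -0.0]
force: [-0.2, -0.7, -0.1]
grip_width: 0.997
grip_force: 0.0
time_s: 2.8
eef_pos: [647.2, 85.5, 242.0]
ee_rot: [0.0, 0.916, -0.401, -0.0]
force: [-0.3, 0.6, 0.1]
grip_width: 1.0
grip_force: 0.0
[[0.678, -0.735, -0.001, 647.194], [-0.735, -0.678, 0.0, 85.464], [-0.0, 0.0, -1.0, 241.974], [0.0, 0.0, 0.0, 1.0]] [-4.78147486e-02  6.06831866e-01  1.05632412e+00  2.06926756e-05
  1.47896852e+00  2.34840172e+00]
[[319.30354399 214.81979771]
 [317.48640927 201.88536106]]
-47.27358500146934
```

View pics/w1.png

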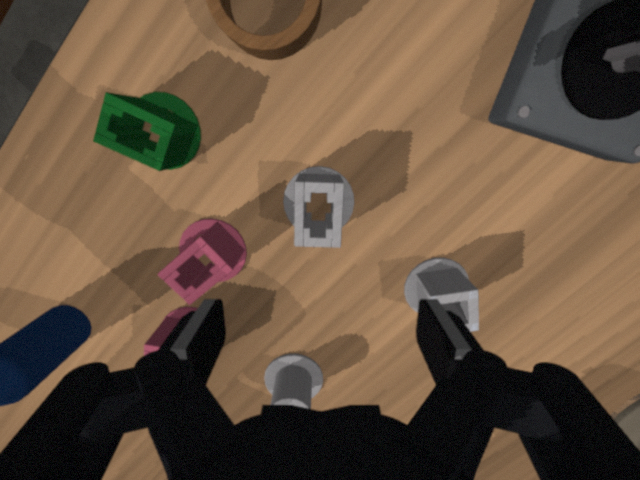

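The wrist picture shows the boss top at (295..343, 182..247), centre (318.5,214.5), against a predicted (319,215). It is square to the tool. I'll go down and grip.

```bash

python3 -m jog '[[0,0,0.03,0,0,0,0.0854],[0,0,0.045,0,0,0,0.0854],[0,0,0.045,0,0,0,0.0854],[0,0,0.045,0,0,0,0.0854],[0,0,0.024,0,0,0,0.0854]]'
python3 -m jog '[[0,0,0.015,0,0,0,0.0854],[0,0,0,0,0,0,0.0854],[0,0,0,0,0,0,0.06],[0,0,0,0,0,0,0.03],[0,0,0,0,0,0,0.03]]' 50
python3 -m jog '[[0,0,0,0,0,0,0.03],[0,0,0,0,0,0,0.03],[0,0,0,0,0,0,0.03],[0,0,0,0,0,0,0.03]]' 50
```

```text
time_s: 3.35
eef_pos: [645.5, 85.5, 49.2]
ee_rot: [0.001, 0.916, -0.401, -0.003]
force: [-0.2, -0.3, -0.5]
grip_width: 0.998
grip_force: 0.0
time_s: 3.85
eef_pos: [648.2, 85.5, 40.1]
ee_rot: [-0.001, 0.915, -0.402, 0.001]
force: [-1.6, -0.7, 2.2]
grip_width: 0.532
grip_force: 51.6
time_s: 4.25
eef_pos: [648.2, 85.5, 40.1]
ee_rot: [-0.001, 0.915, -0.402, 0.001]
force: [-0.2, -0.1, 6.5]
grip_width: 0.529
grip_force: 52.5
```

```bash

python3 -m jog '[[0,0,-0.015,0,0,0,0.03],[0,0,-0.035,0,0,0,0.03],[0,0,-0.04,0,0,0,0.03],[0,0,-0.04,0,0,0,0.03],[0,0,-0.02,0,0,0,0.03]]'
python3 -m jog '[[0.0097,0.0191,0,0,0,0,0.03],[0.0194,0.0383,0,0,0,0,0.03],[0.0194,0.0383,0,0,0,0,0.03],[0.0194,0.0383,0,0,0,0,0.03],[0.0194,0.0383,0,0,0,0,0.03]]'
python3 -m jog '[[0.0194,0.0383,0,0,0,0,0.03],[0.0194,0.0383,0,0,0,0,0.03],[0.0097,0.0191,0,0,0,0,0.03],[0,0,0,0,0,-0.1447,0.03],[0,0,0,0,0,-0.1447,0.03]]'
python3 -m jog '[[0,0,0,0,0,-0.1447,0.03],[0,0,0,0,0,-0.1447,0.03],[0,0,0,0,0,-0.1447,0.03],[0,0,0,0,0,-0.1447,0.03],[0,0,0,0,0,-0.1447,0.03]]'
python3 -m jog '[[0,0,0,0,0,-0.1447,0.03],[0,0,0,0,0,-0.1447,0.03],[0,0,0,0,0,0,0.03],[0,0,0,0,0,0,0.03]]'
python3 - <<'E'
from h import *
T=tool();i=eyes.capture("wrist");np.save("w2",i);np.save("T2",T)
j=eyes.capture("scene");np.save("s2",j)
print(T.round(3).tolist());print(np.degrees(np.arctan2(T[1,0],T[0,0])))
save(np.hstack([cv2.resize(i,(400,300)),cv2.resize(j[60:240,200:400],(333,300))]),"w2.png")
E
```

```text
time_s: 4.75
eef_pos: [647.9, 85.5, 193.4]
ee_rot: [-0.001, 0.915, -0.402, 0.003]
force: [0.1, -0.5, -2.3]
grip_width: 0.531
grip_force: 51.9
time_s: 5.25
eef_pos: [578.3, -96.7, 189.3]
ee_rot: [0.0, 0.915, -0.402, 0.0]
force: [0.5, -1.4, -2.3]
grip_width: 0.534
grip_force: 51.9
time_s: 5.75
eef_pos: [541.0, -196.5, 189.2]
ee_rot: [0.0, 0.964, -0.264, 0.0]
force: [0.1, 1.0, -2.1]
grip_width: 0.532
grip_force: 52.2
time_s: 6.25
eef_pos: [541.3, -195.6, 189.2]
ee_rot: [0.0, 0.995, 0.095, 0.0]
force: [0.7, -0.2, -2.5]
grip_width: 0.534
grip_force: 52.2
time_s: 6.65
eef_pos: [541.5, -195.7, 188.8]
ee_rot: [0.0, 0.973, 0.233, 0.0]
force: [0.3, 0.5, -1.8]
grip_width: 0.532
grip_force: 52.2
[[0.892, 0.453, 0.0, 541.455], [0.453, -0.892, -0.0, -195.686], [0.0, 0.0, -1.0, 188.832], [0.0, 0.0, 0.0, 1.0]]
26.924012986651107
```

View pics/w2.png

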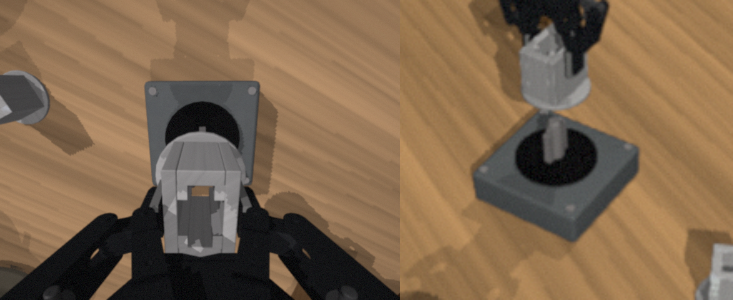

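The wrist view shows the chuck held square, with the spindle's housing corners and platter visible behind it. I'll enlarge this to compare the two.

```bash
python3 - <<'E'
from h import *
i=np.load("w2.npy"); save(cv2.convertScaleAbs(i,alpha=1.4,beta=15),"w2c.png",(215,115,435,415),2)
c=np.load("T2.npy")
P=[[543.5+a*np.cos(.477)-b*np.sin(.477),-196+a*np.sin(.477)+b*np.cos(.477),45] for a in(-75,75) for b in (-75,75)]
print(w2px("wrist",P,c).round(1).tolist(), w2px("wrist",[[543.5,-196,53],[543.5,-196,105]],c).round(1).tolist())
E
```

```text
[[402.0, 298.4], [240.1, 299.3], [415.2, 128.4], [224.8, 129.6]] [[320.6, 223.3], [320.6, 244.3]]
```

View pics/w2c.png

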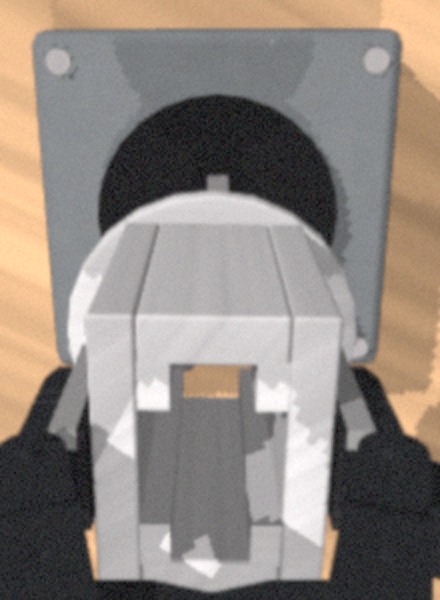

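```bash
python3 - <<'E'
from h import *
T=np.load("T2.npy"); f=lambda x,y:(215+x/2,115+y/2)
zb=188.83-40.1
L=[("house FL",33,30,45),("house FR",402,30,45),("house NL",58,362,45),("house NR",380,362,45),("plat L",98,213,53),("plat R",337,213,53),("plat far",217,95,53),
("boss FL",86,315,zb+64),("boss FR",341,315,zb+64),("boss NL",97,578,zb+64),("boss NR",333,578,zb+64),("flange far",213,192,zb+6),("fl L",68,325,zb+6),("fl R",357,325,zb+6)]
for n,x,y,z in L:
    p=np.linalg.inv(T)@np.r_[px2w("wrist",[f(x,y)],z,T)[0],1]; print(n,p[:2].round(1))
E
```

```text
house FL [ 75.8 -69.1]
house FR [76.  76.4]
house NL [-70.4 -69.4]
house NR [-70.3  79.2]
plat L [  3.2 -45.8]
plat R [ 3.3 53.5]
plat far [51.4  3.4]
boss FL [ 29.4 -21. ]
boss FR [29.4 24. ]
boss NL [-29.6 -22.2]
boss NR [-29.6  26.2]
flange far [37.3  1.6]
fl L [  0.1 -37.8]
fl R [ 0.1 40.9]
```

```bash

python3 -m jog '[[0.0022,0.002,0,0,0,0,0.03],[0,0,0.015,0,0,0,0.03],[0,0,0.018,0,0,0,0.03],[0,0,0.006,0,0,0,0.03],[0,0,0,0,0,0,0.03]]'
python3 -m jog '[[0,0,0.008,0,0,0,0.03],[0,0,0.006,0,0,0,0.03],[0,0,0,0,0,0,0.03]]'
python3 - <<'E'
from h import *
T=tool();i=eyes.capture("wrist");np.save("w3",i);np.save("T3",T)
j=eyes.capture("scene");np.save("s3",j)
print(T[:3,3],sense()["force"])
i=cv2.convertScaleAbs(i,alpha=1.4,beta=15)
save(np.hstack([cv2.resize(i[180:420,220:430],(420,480)),cv2.resize(j[80:220,225:355],(370,480),interpolation=2)]),"w3.png")
E
```

```text
time_s: 7.25
eef_pos: [544.2, -196.4, 148.7]
ee_rot: [-0.001, 0.972, 0.234, -0.001]
force: [0.9, 0.2, -2.3]
grip_width: 0.53
grip_force: 52.0
time_s: 7.55
eef_pos: [544.2, -196.3, 134.6]
ee_rot: [-0.0, 0.972, 0.235, -0.0]
force: [-0.2, 0.2, -2.5]
grip_width: 0.534
grip_force: 52.0
[ 544.15281865 -196.3371229   134.58089482] [-0.17679449 -1.02423519 -2.58067444]
```

View pics/w3.png

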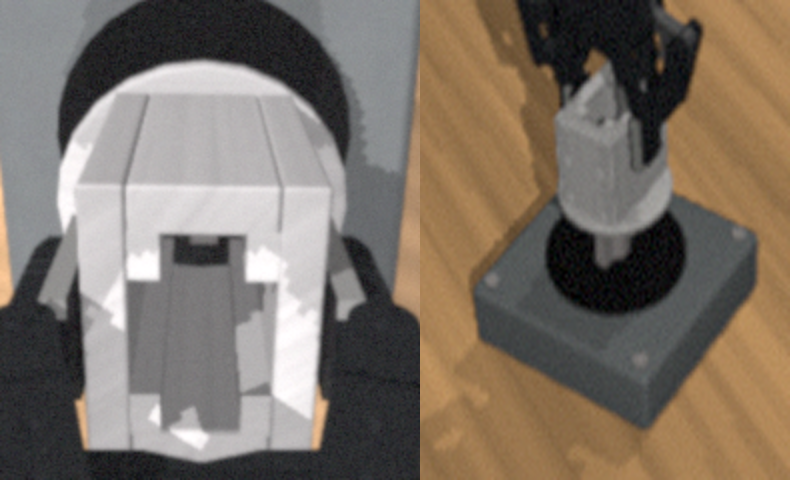

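The tip has entered the bore, and through the far keyway (170..240) the wing shows centred at about 203. I'll keep lowering and watch the force.

```bash

python3 -m jog '[[0,0,0.006,0,0,0,0.03],[0,0,0.006,0,0,0,0.03],[0,0,0,0,0,0,0.03]]'
python3 -m jog '[[0,0,0.008,0,0,0,0.03],[0,0,0.008,0,0,0,0.03],[0,0,0.006,0,0,0,0.03],[0,0,0,0,0,0,0.03]]'
python3 -m jog '[[0,0,0.004,0,0,0,0.03],[0,0,0,0,0,0,0.03],[0,0,0,0,0,0,0.03]]'
```

```text
time_s: 7.95
eef_pos: [544.0, -196.3, 122.2]
ee_rot: [-0.001, 0.972, 0.235, -0.001]
force: [-0.1, -0.2, -2.0]
grip_width: 0.536
grip_force: 52.0
time_s: 8.35
eef_pos: [543.9, -196.3, 100.1]
ee_rot: [-0.001, 0.972, 0.235, -0.001]
force: [0.1, -0.2, -2.4]
grip_width: 0.531
grip_force: 52.0
time_s: 8.65
eef_pos: [544.5, -196.6, 97.4]
ee_rot: [0.0, 0.972, 0.235, 0.0]
force: [0.6, 0.0, -2.6]
grip_width: 0.53
grip_force: 52.0
```

```bash

python3 -m jog '[[0,0,0.002,0,0,0,0.03],[0,0,0,0,0,0,0.03],[0,0,0,0,0,0,0.03]]'
python3 -m jog '[[0,0,0.0015,0,0,0,0.03],[0,0,0,0,0,0,0.03],[0,0,0,0,0,0,0.03]]'
python3 -m jog '[[0,0,0.001,0,0,0,0.03],[0,0,0,0,0,0,0.03]]'
```

```text
time_s: 8.95
eef_pos: [544.4, -196.5, 95.3]
ee_rot: [0.0, 0.972, 0.235, 0.0]
force: [-0.8, -0.3, -2.9]
grip_width: 0.532
grip_force: 52.0
time_s: 9.25
eef_pos: [544.4, -196.5, 93.8]
ee_rot: [-0.0, 0.972, 0.235, 0.0]
force: [0.4, 0.4, -3.3]
grip_width: 0.53
grip_force: 52.0
time_s: 9.45
eef_pos: [544.5, -196.6, 93.1]
ee_rot: [0.0, 0.972, 0.235, 0.0]
force: [-0.8, -0.5, 1.6]
grip_width: 0.53
grip_force: 52.2
```

Contact comes at the expected height (93.1). I'll let go and back off.

```bash

python3 -m jog '[[0,0,0.0003,0,0,0,0.055],[0,0,0,0,0,0,0.0854],[0,0,0,0,0,0,0.0854],[0,0,0,0,0,0,0.0854],[0,0,0,0,0,0,0.0854]]'
python3 -m jog '[[0,0,-0.01,0,0,0,0.0854],[0,0,-0.03,0,0,0,0.0854],[0,0,-0.045,0,0,0,0.0854],[0,0,-0.045,0,0,0,0.0854],[0,0,-0.02,0,0,0,0.0854]]'
python3 -m jog '[[-0.045,0,0,0,0,0,0.0854],[-0.045,0,0,0,0,0,0.0854],[-0.03,0,0,0,0,0,0.0854],[0,0,0,0,0,0,0.0854],[0,0,0,0,0,0,0.0854]]'
python3 - <<'E'
from h import *
i=eyes.capture("scene");t=eyes.capture("top");T=tool();w=eyes.capture("wrist")
save(np.hstack([cv2.resize(i,(400,300)),cv2.resize(i[80:230,220:370],(300,300))]),"e1.png")
save(np.vstack([np.hstack([cv2.resize(i[80:230,220:370],(400,300)),cv2.resize(w,(400,300))]),np.hstack([cv2.resize(t,(400,300)),cv2.resize(i,(400,300))])]),"end.png")
u=np.array([.892,.453,0]);v=np.array([-.453,.892,0]);c=np.array([544.3,-196.5,0])
for n in("wrist","scene"):
  for z in(117,59): print(n,z,w2px(n,[c+[0,0,z]+a*u+b*v for a,b in((32,23),(32,-23),(-32,-23),(-32,23))],T).round().tolist())
E
```

```text
time_s: 9.95
eef_pos: [544.4, -196.5, 92.5]
ee_rot: [0.0, 0.972, 0.235, 0.0]
force: [0.2, -0.4, 0.7]
grip_width: 1.0
grip_force: 0.0
time_s: 10.45
eef_pos: [545.2, -196.9, 247.8]
ee_rot: [0.002, 0.972, 0.235, 0.002]
force: [0.4, -0.9, 0.1]
grip_width: 0.998
grip_force: 0.0
time_s: 10.95
eef_pos: [437.6, -251.5, 243.4]
ee_rot: [0.0, 0.972, 0.234, 0.0]
force: [0.7, -0.3, 0.2]
grip_width: 1.004
grip_force: 0.0
wrist 117 [[285.0, 13.0], [353.0, 14.0], [350.0, 114.0], [287.0, 114.0]]
wrist 59 [[292.0, 35.0], [347.0, 36.0], [345.0, 116.0], [293.0, 116.0]]
scene 117 [[292.0, 140.0], [272.0, 132.0], [291.0, 114.0], [311.0, 122.0]]
scene 59 [[294.0, 163.0], [275.0, 155.0], [293.0, 137.0], [312.0, 145.0]]
```

View pics/end.png

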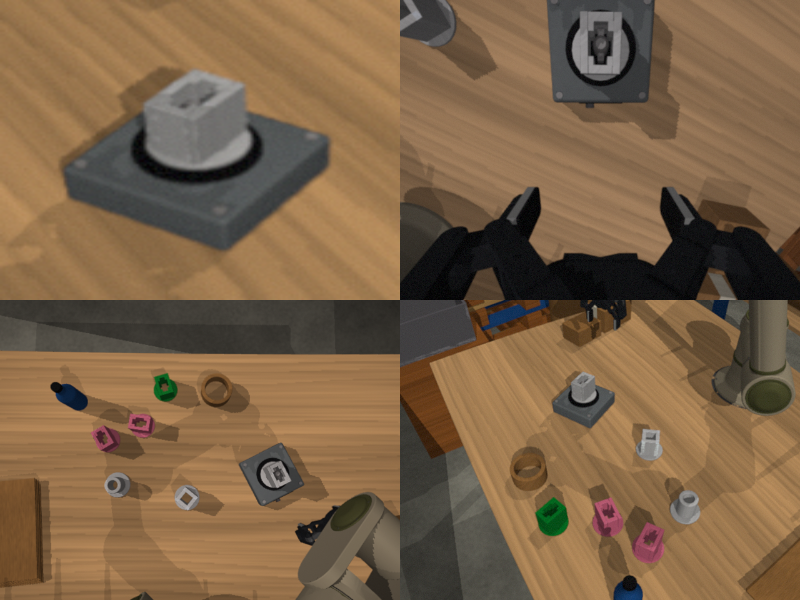

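The chuck sits flat on the platter, concentric, with the wings in its keyways. The other chucks have not moved, and the arm is clear.

```bash
python3 -c "
from rig import finish_job; print(finish_job())"
```

```text
the job is handed in; nothing more can be done
None
```

The keyed aluminium chuck is fully home on the winder's platter with its keyways over the spindle's wings, released and handed in at about 11 s; the other two chucks were left where they were.

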